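# Open the flux pressure tank for refilling

### The job

The taller of the two pressure tanks has to be refilled and its air line is already unplugged: turn its cap anticlockwise to the first stop without pressing and hold it there for about two seconds so that what is left of the pressure can bleed off, then press the cap down, turn it on past the stop until it comes free and lift it straight off. Set the cap down the right way up (bar on top) flat inside the shallow steel drip tray and let go of it; do not drop it, and leave the tray and the other things on the bench where they are.

Things in the scene. Friction and masses are not known exactly. Their poses are not given: they have to be found in the camera images.
- tall_tank: the taller of two stainless pressure tanks bolted to the bench: 92 mm diameter (foot 120 mm), neck rim 185 mm and top of the cap's bar 220 mm above the bench. Origin at the centre of the foot, z up the axis of tank, neck and cap, x towards its round pressure gauge (108 mm high, reaching 81 mm from the axis). Cap angles are told against this x axis.
- neck_rim (a point): centre of the rim of the tall tank's neck, 185 mm above the bench. First stop: the cap, turned anticlockwise, is blocked with its bar still about 0.82 rad clockwise of the tank's x. Press there 6 mm or more, keep it down and turn on; it is past the tooth at 0.18 rad and free to rise with the bar within 0.1 rad of the tank's x; a last stop blocks it about 0.12 rad beyond.
- cap: dark metal pressure cap on the tall tank, about 0.27 kg: skirt 65 mm diameter with fine upright ribs, crown 39 mm above the lower edge. Origin at the centre of the lower edge, z up the axis, x along its bar. Locked: origin 159 mm above the bench, x axis 1.24 to 1.36 rad clockwise (from above) of the tank's x. Opens anticlockwise. Held up by a spring: about 5 N starts it down, 12 N takes it the full 7.5 mm.
- cap_bar (a point): on the cap's axis, 52 mm above the cap's lower edge, in the cap's straight finger bar: where to grip, closing across the bar. The bar stands on the crown along the cap's x: 54 mm long, 12 mm wide, 22 mm high (39 to 61 mm above the lower edge). Once free the spring lifts the cap about 6 mm; its skirt is clear of the neck when 26 mm above its locked height.
- drip_tray: the loose shallow rectangular stainless drip tray, 170 mm (its x) by 125 mm (its y) outside, 3 mm floor and walls, walls 20 mm high, standing on the bench, 0.4 kg. Origin at the centre of its underside
- short_tank: the shorter tank of the same make, neck rim 130 mm above the bench, top of its cap's bar 165 mm; not to be opened. Origin at the centre of the foot, x towards its gauge
- solder_spool: bystander: grey plastic spool of solder wire standing on end, 42 mm across, 36 mm high; origin at the centre of its underside
- flux_jar: bystander: small amber glass jar with a black lid, 42 mm across, 40 mm high; origin at the centre of its underside
- flux_syringe: bystander: clear syringe lying on the blue mat, 18 mm thick, about 140 mm long; origin under its middle
- tweezers: bystander: dark steel tweezers lying on the blue mat, 125 mm long, 8 mm high; origin under their middle
- screwdriver: bystander: screwdriver with a black handle lying on the blue mat, 150 mm long; origin under its middle
- board_holder: bystander: dark steel circuit-board holder with a board in it, 75 x 120 mm, 25 mm high; origin at the centre of its underside
- cleaner_bottle: bystander: white plastic bottle, 60 mm across, 120 mm high; origin at the centre of its underside
Not all that is in view belongs to the job. Leave any orange or pink look-alike of the cap alone.

How it is judged (in metres and radians):
On the way, in this order (a step that is already met when the one before it is completed fails the run):
1. the cap is turned to its first stop (bar 0.68 to 0.90 rad from the tank's x axis), not pressed down by more than 3.5 mm, and kept there for a second and a half (angle between the x axis of cap and the x axis of tall_tank, either way round between 0.68 and 0.9 rad and z of cap in the frame of tall_tank between 0.1555 and 0.162 m), for 1.5 s.
2. the cap is pressed down and turned past the first stop (angle between the x axis of cap and the x axis of tall_tank, either way round below 0.62 rad and z of cap in the frame of tall_tank below 0.1555 m), for 0.02 s.
3. the cap is lifted clear of the neck, still over it and upright (z of cap in the frame of tall_tank above 0.185 m and horizontal distance between cap and neck_rim below 0.03 m and angle between cap's own z axis and vertical below 0.35 rad), for 0.02 s.
At the end, for the whole second after the job is handed in: the cap rests flat on the floor of the drip tray (lower edge within 8 mm of the tray's underside, wholly inside the walls), bar up (tilt under 0.1 rad), still and let go of; the tray and the other things stand where they stood (x of cap in the frame of drip_tray between -0.05 and 0.05 m and y of cap in the frame of drip_tray between -0.035 and 0.035 m and z of cap in the frame of drip_tray below 0.008 m and angle between cap's own z axis and vertical below 0.1 rad and linear speed of cap below 0.02 m/s and angular speed of cap below 0.2 rad/s and contact force between the fingers and cap below 0.05 N); the robot touches nothing.
It fails at once if the cap is let go while it is more than 25 mm above the tray's floor and away from the neck (dropped) (contact force between each of the arm, the fingers and cap below 0.05 N and height (world z) of cap above 0.028 m and horizontal distance between cap and neck_rim above 0.05 m).
It fails at once if the drip tray is shifted by more than 40 mm (distance of drip_tray from where it was at the start of the episode above 0.04 m).
It fails at once if a bystander is moved by more than 40 mm (distance of any of solder_spool, flux_jar, flux_syringe, tweezers, screwdriver, board_holder, cleaner_bottle from where it was at the start of the episode above 0.04 m).
It also fails if it takes over 54 s, if anything falls off the work surface, if the arm or the gripper's body presses on something with over 40 N, if the wrist force passes 120 N, or if a joint passes its speed limit or range.

### The arm

A 6-joint arm with a two-finger parallel gripper is mounted at the origin on the work surface. World frame = base frame: x ahead of the robot, y to its left, z up, the work surface at z = 0. Lengths are in mm, angles in rad, forces in N, time in s.
With the tool pointing down it reaches from about 350 to 775 mm from the base axis. Payload 7.3 kg.
Tool frame: the origin (TCP) lies at the very end of the fingers, on their centre line; the grasp point (between the pads) lies 19 mm behind it; z points along the fingers, y is the line along which they close (so a half turn about z gives the same grasp; the last joint's range is limited). The gripper opens to 92 mm and grips with 3 to 60 N. Pads are 19 mm wide; open, the fingers measure 130 mm over their backs; the gripper's body (75 mm by 190 mm) begins 47 mm behind the grasp point.
Start: joints at [1.119, 0.342, 1.524, -0, 1.275, -0.146], TCP at [158.041, 500.671, 191.841] pointing down, gripper open.
Joint ranges: [-2.53, 2.53], [-0.77, 2.02], [0.04, 2.7], [-1, 4.14], [0.28, 2.66], [-3.11, 3.11]. Speed limits (rad/s): [2.57, 2.57, 3.14, 3.14, 3.14, 3.14].

### API

Orientations are given as [roll, pitch, yaw] about the fixed x, y, z axes, in that order (R = Rz(yaw) Ry(pitch) Rx(roll)).
In Python, from plant import bot gives the robot as it stands.
- The arm moves only by the tool send_rows, never from a script. Its argument "rows" is a list of rows, each an object of numbers: "x", "y", "z": the shift along the tool's x, y, z in units of 0.2 m (1.0 is 0.2 m); "ax", "ay", "az": the turn, a rotation vector about the tool's x, y, z in units of 60 degrees (1.0 is 60 degrees); "jaw": the opening, from -1 (shut) to 1 (fully open), so that 0 is half open. In form: [{"x": .., "y": .., "z": .., "ax": .., "ay": .., "az": .., "jaw": ..}, ...]. A call has exactly 10 rows; each row is the pose to reach, as a shift and turn from the pose commanded when the call began, along the tool's axes at that moment; what a row does not reach only later rows make up. A row lasts 1/8 s, in which the tool goes at most 62.5 mm and 10.7 degrees, less where a joint would pass 70% of its speed; a pose out of reach is approached as far as the arm can. A call with a number of a shift or a turn outside -1 to 1 is refused whole. A call with a gripper value outside its range is refused whole. The fingers move at their own pace and stop on an object; the grip force is fixed at half the most. Time passes only in rows, so rows that repeat a pose let the fingers close, or fill a call up. It gives the time, the measured TCP pose, the force, the opening and the grip force at its end, in the units of the state.
- bot.get_obs(): the state, without advancing time (a new reading comes with each control period).
- bot.capture(name): name is "scene" or "top" or "wrist"; returns (picture, depth): 400x640x3 uint8, red, green, blue; 400x640 float32, mm along the optical axis (not along the pixel's ray), 0 where there is no reading.
- bot.camera_model(name): a dict with "vertical_fov" (degrees; the focal length in pixels is half the picture's height over the tangent of half this angle, whatever the lens; pixels are square), "cx", "cy" (the principal point, pixels), "R" (3x3) and "t" (3): a world point X has camera coordinates R X + t; the wrist camera has in their place "T_tool_cam" (4x4, takes a point from camera to tool coordinates, whose origin is the TCP and whose axes are the flange's). Camera axes: x right, y down, z forward; pixel columns grow to the right and rows downward; lengths in mm; the calibration is good to about 2 mm. The wrist camera is an equidistant fisheye: a pixel r from the principal point sees the ray r / f radians off the axis. A picture is of the moment at which its call begins: read the wrist's pose just before it. camera_model takes no time and is no camera call.
- bot.close_job(): hands the job in; it is judged then, once.
The state is a dict: "time": time; "joint_positions": joint angles; "dq": joint speeds; "tau": joint torques, N m; "tool_pos": TCP position; "tcp_rot": TCP orientation; "contact_force": force on the tool from outside, world axes, zero at the start; "moment": the same for the moment, N m; "grip_width": finger opening in mm; "finger_force": force on a finger pad.
Only numpy, scipy, OpenCV 4.12 (cv2) and the standard library are available. Lean on these libraries where they do the work, as an engineer would, in place of code of your own. Each camera call takes 0.05 s, during which the arm holds its last target. There are 200 camera calls.

## Working session

There is one attempt and no reset: what is moved stays moved. The work goes in short steps, Python scripts to look and compute and a tool call to move; the robot and the scene stay as the last step left them, time stands still between calls to the robot, and variables do not carry over. Pictures are saved under pics/ and viewed, at most 10 in all, crops included, and the job is handed in when it is done.

Besides the shell and the picture viewer there is one more tool, called after "Request:" by a JSON object that holds its "method" and its "body". send_rows: Moves the arm, as the interface text tells. Its arguments: {"type":"object","properties":{"rows":{"type":"array","items":{"type":"object","properties":{"x":{"type":"number","minimum":-1,"maximum":1},"y":{"type":"number","minimum":-1,"maximum":1},"z":{"type":"number","minimum":-1,"maximum":1},"ax":{"type":"number","minimum":-1,"maximum":1},"ay":{"type":"number","minimum":-1,"maximum":1},"az":{"type":"number","minimum":-1,"maximum":1},"jaw":{"type":"number"}}}}},"required":["rows"]}

```bash
mkdir -p pics
cat > h.py <<'E'
import numpy as np,cv2
from plant import bot
def save(n,im,sc=1):
    cv2.imwrite(n,cv2.resize(cv2.cvtColor(im,cv2.COLOR_RGB2BGR),None,fx=sc,fy=sc))
def world(name,d):
    m=bot.camera_model(name);f=200/np.tan(np.radians(m["vertical_fov"])/2)
    v,u=np.mgrid[:400,:640]
    P=np.dstack([(u-m["cx"])/f*d,(v-m["cy"])/f*d,d])
    return (P-np.array(m["t"]).ravel())@np.array(m["R"])
E
python3 - <<'E'
from h import *
a={}
for n in("top","scene"):
    im,d=bot.capture(n);save(f"pics/{n}0.png",im,1.25);a[n]=im;a[n+"d"]=d
    m=bot.camera_model(n);print(n,m["vertical_fov"],-np.array(m["R"]).T@np.array(m["t"]).ravel())
np.savez("s0.npz",**a)
print(bot.get_obs())
print(bot.camera_model("wrist"))
E
```

```text
top 49.80802111074696 [ 293.52638463    6.43838891 1527.75635926]
scene 53.24292106532519 [1210.12409763  233.75803114 1076.55882266]
{'time': 0.1, 'joint_positions': array([ 1.11898107e+00,  3.42613870e-01,  1.52488908e+00,  4.98983581e-06,
        1.27542614e+00, -1.46005616e-01]), 'dq': array([-6.18299673e-04, -1.26680104e-03, -2.96946853e-03, -8.82021249e-05,
        4.83013879e-04,  4.21983344e-06]), 'tau': array([ 1.24821512e-03, -4.32009244e+01, -2.44694209e+01,  7.17629911e-02,
        5.26306266e-02, -5.10241057e-05]), 'tool_pos': array([157.86164019, 500.28214947, 191.246151  ]), 'tcp_rot': array([-3.14027114e+00, -1.99154842e-04,  2.83578143e+00]), 'contact_force': array([ 0.14095742, -0.87668021,  0.12898938]), 'moment': array([ 0.02841445, -0.0065582 ,  0.01395496]), 'finger_force': 0.0, 'grip_width': 91.63644739125128}
{'vertical_fov': 65.70646984690485, 'cx': 317.44936650047094, 'cy': 200.73257941405157, 'T_tool_cam': array([[ 1.62367954e-04, -9.50995072e-01, -3.09205995e-01,
         8.44165968e+01],
       [ 9.99999941e-01,  6.05006536e-05,  3.39036508e-04,
         8.82905740e-01],
       [-3.03714884e-04, -3.09206032e-01,  9.50995025e-01,
        -1.93191660e+02],
       [ 0.00000000e+00,  0.00000000e+00,  0.00000000e+00,
         1.00000000e+00]])}
```

View pics/top0.png

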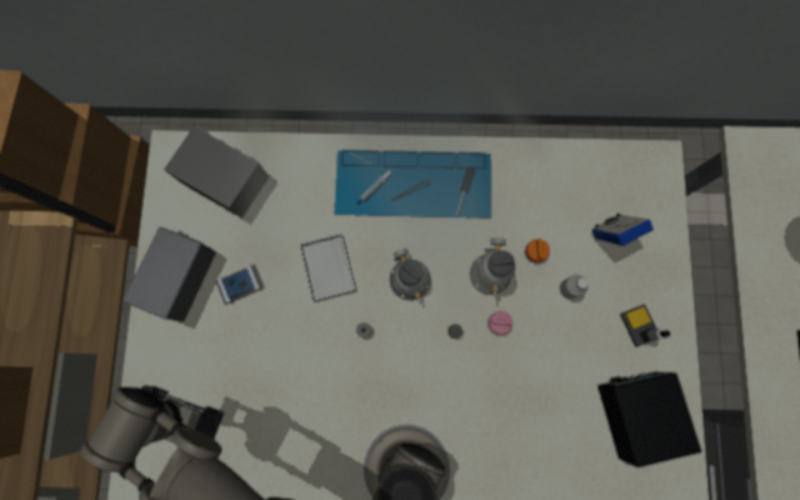

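View pics/scene0.png

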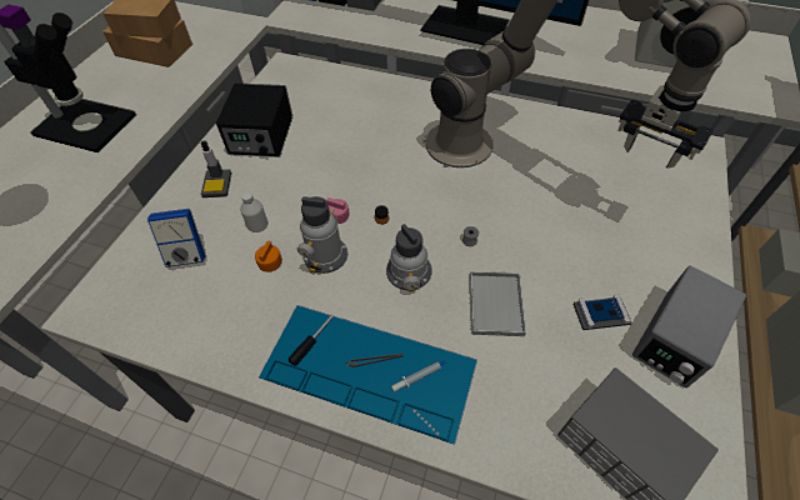

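Top view: there are two tanks, at (498,268) and (411,277), and a drip tray at (329,268). The caps at (538,251) orange and (500,323) pink are look-alikes. In the scene view the left tank (320,235) is clearly taller than the one at (408,260); it's the right-hand one in the top view. I'll measure it by depth.

Run:
```python
from h import *
a=np.load("s0.npz")
for n in("top","scene"):
    W=world(n,a[n+"d"]);v=a[n+"d"]>0
    s=v&(W[...,0]>250)&(W[...,0]<650)&(abs(W[...,1])<330)
    for nm,lo,hi in(("tallbar",206,235),("tallcrown",190,204),("short bar",152,175)):
        m=(s&(W[...,2]>lo)&(W[...,2]<hi)).astype(np.uint8)
        k,l,st,c=cv2.connectedComponentsWithStats(m)
        for i in range(1,k):
            if st[i,4]>12:
                p=W[l==i];mm=(p[:,:2].min(0)+p[:,:2].max(0))/2
                e=np.linalg.eigh(np.cov(p[:,:2].T));ang=np.arctan2(e[1][1,1],e[1][0,1])
                print(n,nm,st[i],"mean",p.mean(0).round(1),"mid",mm.round(1),"ang",round(ang,3),"sd",np.sqrt(e[0]).round(1))
    # gauge region around tall tank
W=world("top",a["topd"])
# tray: bright/ walls z 14-24 in region
im=a["top"];
s=(W[...,2]>13)&(W[...,2]<26)&(W[...,1]>80)&(W[...,1]<300)&(W[...,0]>300)&(W[...,0]<520)
p=W[s];print("tray",s.sum(),cv2.minAreaRect(p[:,:2].astype(np.float32)))
x=im[170:270,300:450];y=a["scene"][140:240,220:370]
save("pics/c1.png",np.hstack([x,y]),2.6)
```

```text
top tallbar [394 206  18   6  80] mean [ 536.2 -225.9  219.5] mid [ 536.6 -226.1] ang 1.722 sd [ 3.8 16.1]
top tallcrown [391 200  21  21 240] mean [ 535.  -224.3  198.5] mid [ 535.9 -225.6] ang -2.931 sd [16.3 18.4]
top short bar [321 210  15  13  69] mean [515.4   2.5 165.1] mid [515.7   3.1] ang 0.901 sd [ 3.7 15.4]
scene tallbar [241 157  19   8 115] mean [ 537.7 -225.   216.5] mid [ 535.7 -225.7] ang 1.723 sd [ 3.7 15.8]
scene tallcrown [241 160  22  15 181] mean [ 548.4 -220.5  197.7] mid [ 539.2 -225.5] ang 2.001 sd [10.5 17.5]
scene short bar [243 171  21  10  67] mean [ 555.9 -212.   167.5] mid [ 549.4 -219.6] ang 2.148 sd [ 5.6 17.7]
scene short bar [321 179  13  15  89] mean [516.5   3.  162.2] mid [514.7   2. ] ang 0.914 sd [ 3.8 16.7]
tray 77 ((435.4740905761719, 215.8035125732422), (186.53346252441406, 131.3577880859375), 8.753976821899414)
```

View pics/c1.png

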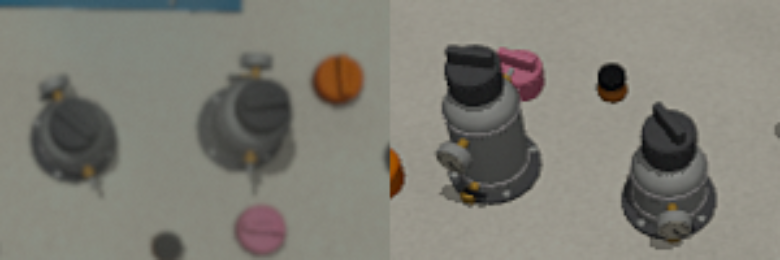

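The tall cap is at about (536,-226) with the bar at yaw 1.72. Next I refine the gauge direction and the tray, and work out the first move.

```bash
cat >> h.py <<'E'
def plan(tx,ty,tz,yaw,o=None):
    o=o or bot.get_obs();p=np.array(o["tool_pos"]);y0=o["tcp_rot"][2]
    d=np.array([tx,ty,tz])-p
    dy=(yaw-y0+np.pi)%(2*np.pi)-np.pi
    c,s=np.cos(y0),np.sin(y0)
    u=np.array([c*d[0]+s*d[1],s*d[0]-c*d[1],-d[2]])/200
    print("t",round(o["time"],2),"pos",p.round(1),"rpy",np.array(o["tcp_rot"]).round(3),"F",np.array(o["contact_force"]).round(1),"M",np.array(o["moment"]).round(2),"w",round(o["grip_width"],1),"ff",round(o["finger_force"],1))
    print("units xyz",u.round(3),"az",round(-dy/np.radians(60),3),"q6",round(o["joint_positions"][5],2))
E
python3 - <<'E'
from h import *
a=np.load("s0.npz")
for n in("top","scene"):
    W=world(n,a[n+"d"]);v=a[n+"d"]>0
    r=np.hypot(W[...,0]-536,W[...,1]+226)
    s=v&(r>52)&(r<92)&(W[...,2]>85)&(W[...,2]<132)
    p=W[s]; print(n,s.sum(),p.mean(0).round(1) if len(p) else 0, np.arctan2(p[:,1].mean()+226,p[:,0].mean()-536).round(3))
m=bot.camera_model("top");f=200/np.tan(np.radians(m["vertical_fov"])/2)
C=-np.array(m["R"]).T@np.array(m["t"]).ravel()
# tray outline: dark rim edges near it
g=cv2.cvtColor(a["top"],cv2.COLOR_RGB2GRAY)
roi=np.zeros_like(g);roi[180:250,232:295]=1
b=((g<cv2.medianBlur(g,31).astype(int)-12)&(roi>0)).astype(np.uint8)
k,l,st,c=cv2.connectedComponentsWithStats(b);i=1+np.argmax(st[1:,4]);v,u=np.nonzero(l==i)
ray=np.c_[(u-m["cx"])/f,(v-m["cy"])/f,np.ones(len(u))]@np.array(m["R"])
P=C+ray*((15-C[2])/ray[:,2:])
print("tray",len(u),cv2.minAreaRect(P[:,:2].astype(np.float32)))
plan(300,400,300,2.836);plan(536,-226,290,1.722)
E
```

```text
top 106 [ 578.6 -228.1  118.1] -0.05
scene 141 [ 595.6 -227.5  115.1] -0.026
tray 539 ((541.8925170898438, 236.89222717285156), (182.03819274902344, 132.3101806640625), 16.20210075378418)
t 0.1 pos [157.9 500.3 191.2] rpy [-3.14  -0.     2.836] F [ 0.1 -0.9  0.1] M [ 0.03 -0.01  0.01] w 91.6 ff 0.0
units xyz [-0.829 -0.264 -0.544] az -0.0 q6 -0.15
t 0.1 pos [157.9 500.3 191.2] rpy [-3.14  -0.     2.836] F [ 0.1 -0.9  0.1] M [ 0.03 -0.01  0.01] w 91.6 ff 0.0
units xyz [-2.896 -2.894 -0.494] az 1.064 q6 -0.15
```

Request:
{"method": "send_rows", "body": {"rows": [{"x":-0.1,"y":-0.06,"z":-0.15,"az":0,"jaw":1},{"x":-0.25,"y":-0.15,"z":-0.3,"az":0.05,"jaw":1},{"x":-0.4,"y":-0.24,"z":-0.4,"az":0.1,"jaw":1},{"x":-0.55,"y":-0.33,"z":-0.45,"az":0.15,"jaw":1},{"x":-0.7,"y":-0.42,"z":-0.5,"az":0.2,"jaw":1},{"x":-0.8,"y":-0.5,"z":-0.52,"az":0.25,"jaw":1},{"x":-0.9,"y":-0.55,"z":-0.54,"az":0.3,"jaw":1},{"x":-0.95,"y":-0.6,"z":-0.54,"az":0.33,"jaw":1},{"x":-1,"y":-0.65,"z":-0.54,"az":0.35,"jaw":1},{"x":-1,"y":-0.7,"z":-0.54,"az":0.35,"jaw":1}]}}

```text
schema error: expected keys x, y, z, ax, ay, az, jaw
```

```bash
python3 -c "
from h import *
plan(536,-226,300,1.722)"
```

```text
t 0.1 pos [157.9 500.3 191.2] rpy [-3.14  -0.     2.836] F [ 0.1 -0.9  0.1] M [ 0.03 -0.01  0.01] w 91.6 ff 0.0
units xyz [-2.896 -2.894 -0.544] az 1.064 q6 -0.15
```

All keys are needed.

Request:
{"method": "send_rows", "body": {"rows": [{"x":-0.1,"y":-0.06,"z":-0.15,"ax":0,"ay":0,"az":0,"jaw":1},{"x":-0.25,"y":-0.15,"z":-0.3,"ax":0,"ay":0,"az":0.05,"jaw":1},{"x":-0.4,"y":-0.24,"z":-0.4,"ax":0,"ay":0,"az":0.1,"jaw":1},{"x":-0.55,"y":-0.33,"z":-0.45,"ax":0,"ay":0,"az":0.15,"jaw":1},{"x":-0.7,"y":-0.42,"z":-0.5,"ax":0,"ay":0,"az":0.2,"jaw":1},{"x":-0.8,"y":-0.5,"z":-0.52,"ax":0,"ay":0,"az":0.25,"jaw":1},{"x":-0.9,"y":-0.6,"z":-0.54,"ax":0,"ay":0,"az":0.3,"jaw":1},{"x":-1,"y":-0.7,"z":-0.54,"ax":0,"ay":0,"az":0.35,"jaw":1},{"x":-1,"y":-0.85,"z":-0.54,"ax":0,"ay":0,"az":0.4,"jaw":1},{"x":-1,"y":-1,"z":-0.54,"ax":0,"ay":0,"az":0.4,"jaw":1}]}}

```text
time: 1.35
tool_pos: [288.2, 248.7, 299.4]
tcp_rot: [-3.141, -0.0, 2.416]
contact_force: [0.1, -0.5, 0.3]
grip_width: 91.7
finger_force: 0.0
```

```bash
python3 -c "
from h import *
plan(536,-226,300,1.722)"
```

```text
t 1.35 pos [288.2 248.7 299.4] rpy [-3.141 -0.     2.416] F [ 0.1 -0.5  0.3] M [-0.08 -0.02  0.02] w 91.7 ff 0.0
units xyz [-2.502 -0.953 -0.003] az 0.663 q6 -0.34
```

Request:
{"method": "send_rows", "body": {"rows": [{"x":-0.1,"y":0,"z":0,"ax":0,"ay":0,"az":0.05,"jaw":1},{"x":-0.25,"y":0,"z":0,"ax":0,"ay":0,"az":0.1,"jaw":1},{"x":-0.4,"y":0,"z":0,"ax":0,"ay":0,"az":0.15,"jaw":1},{"x":-0.55,"y":-0.05,"z":0,"ax":0,"ay":0,"az":0.2,"jaw":1},{"x":-0.7,"y":-0.1,"z":0,"ax":0,"ay":0,"az":0.25,"jaw":1},{"x":-0.8,"y":-0.15,"z":0,"ax":0,"ay":0,"az":0.3,"jaw":1},{"x":-0.9,"y":-0.2,"z":0,"ax":0,"ay":0,"az":0.35,"jaw":1},{"x":-1,"y":-0.25,"z":0,"ax":0,"ay":0,"az":0.4,"jaw":1},{"x":-1,"y":-0.3,"z":0,"ax":0,"ay":0,"az":0.4,"jaw":1},{"x":-1,"y":-0.3,"z":0,"ax":0,"ay":0,"az":0.4,"jaw":1}]}}

```text
time: 2.6
tool_pos: [397.7, 72.2, 299.7]
tcp_rot: [-3.141, -0.001, 1.998]
contact_force: [-0.4, -0.2, 0.1]
grip_width: 92.0
finger_force: 0.0
```

```bash
python3 -c "
from h import *
plan(536,-226,300,1.722)"
```

```text
t 2.6 pos [397.7  72.2 299.7] rpy [-3.141e+00 -1.000e-03  1.998e+00] F [-0.4 -0.2  0.1] M [-0.1   0.04  0.  ] w 92.0 ff 0.0
units xyz [-1.644e+00  1.100e-02 -1.000e-03] az 0.264 q6 -0.44
```

Request:
{"method": "send_rows", "body": {"rows": [{"x":-0.1,"y":0,"z":0,"ax":0,"ay":0,"az":0.05,"jaw":1},{"x":-0.25,"y":0,"z":0,"ax":0,"ay":0,"az":0.1,"jaw":1},{"x":-0.4,"y":0,"z":0,"ax":0,"ay":0,"az":0.15,"jaw":1},{"x":-0.55,"y":0,"z":0,"ax":0,"ay":0,"az":0.2,"jaw":1},{"x":-0.7,"y":0,"z":0,"ax":0,"ay":0,"az":0.26,"jaw":1},{"x":-0.8,"y":0,"z":0,"ax":0,"ay":0,"az":0.26,"jaw":1},{"x":-0.9,"y":0,"z":0,"ax":0,"ay":0,"az":0.26,"jaw":1},{"x":-0.95,"y":0,"z":0,"ax":0,"ay":0,"az":0.26,"jaw":1},{"x":-1,"y":0.01,"z":0,"ax":0,"ay":0,"az":0.26,"jaw":1},{"x":-1,"y":0.01,"z":0,"ax":0,"ay":0,"az":0.26,"jaw":1}]}}

```text
time: 3.85
tool_pos: [483.4, -109.1, 299.7]
tcp_rot: [-3.142, -0.0, 1.726]
contact_force: [-0.5, 1.1, 0.3]
grip_width: 92.2
finger_force: 0.0
```

```bash
python3 -c "
from h import *
plan(536,-226,270,1.722)
im,d=bot.capture('wrist');save('pics/w1.png',im,1.25);np.savez('w1.npz',im=im,d=d)"
```

```text
t 3.85 pos [ 483.4 -109.1  299.7] rpy [-3.142 -0.     1.726] F [-0.5  1.1  0.3] M [-0.07  0.04 -0.  ] w 92.2 ff 0.0
units xyz [-0.618  0.169  0.148] az 0.004 q6 -0.53
```

View pics/w1.png

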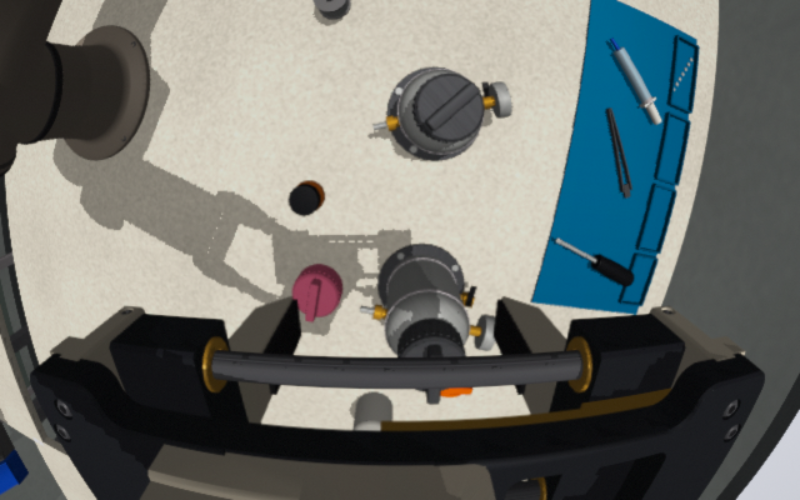

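The wrist picture shows the tall tank at (425,320) under the gripper with its dark cap, and the short tank at (440,110). Pink at (318,285) and orange at (455,392) stay alone. I move over the cap.

Request:
{"method": "send_rows", "body": {"rows": [{"x":-0.1,"y":0.03,"z":0,"ax":0,"ay":0,"az":0,"jaw":1},{"x":-0.2,"y":0.06,"z":0,"ax":0,"ay":0,"az":0,"jaw":1},{"x":-0.35,"y":0.1,"z":0.05,"ax":0,"ay":0,"az":0,"jaw":1},{"x":-0.5,"y":0.14,"z":0.1,"ax":0,"ay":0,"az":0,"jaw":0.5},{"x":-0.6,"y":0.17,"z":0.15,"ax":0,"ay":0,"az":0,"jaw":0},{"x":-0.62,"y":0.17,"z":0.15,"ax":0,"ay":0,"az":0,"jaw":0},{"x":-0.62,"y":0.17,"z":0.15,"ax":0,"ay":0,"az":0,"jaw":0},{"x":-0.62,"y":0.17,"z":0.15,"ax":0,"ay":0,"az":0,"jaw":0},{"x":-0.62,"y":0.17,"z":0.15,"ax":0,"ay":0,"az":0,"jaw":0},{"x":-0.62,"y":0.17,"z":0.15,"ax":0,"ay":0,"az":0,"jaw":0}]}}

```text
time: 5.15
tool_pos: [536.0, -225.8, 270.2]
tcp_rot: [3.141, 0.0, 1.726]
contact_force: [-0.5, -0.3, -0.1]
grip_width: 45.9
finger_force: 0.0
```

```bash
cat >> h.py <<'E'
def wristworld(d,o):
    from scipy.spatial.transform import Rotation as Ro
    m=bot.camera_model("wrist");f=200/np.tan(np.radians(m["vertical_fov"])/2)
    v,u=np.mgrid[:400,:640];a=u-m["cx"];b=v-m["cy"];r=np.hypot(a,b)+1e-9;t=np.tan(r/f)/r
    P=np.dstack([a*t*d,b*t*d,d]);T=m["T_tool_cam"]
    P=P@T[:3,:3].T+T[:3,3]
    return P@Ro.from_euler("xyz",o["tcp_rot"]).as_matrix().T+np.array(o["tool_pos"])
E
python3 -c "
from h import *
o=bot.get_obs()
plan(536,-226,201,1.722,o)
im,d=bot.capture('wrist');save('pics/w2.png',im,1.25);np.savez('w2.npz',im=im,d=d)
W=wristworld(d,o);r=np.hypot(W[...,0]-536,W[...,1]+226)
s=(d>0)&(r<40)&(W[...,2]>208)&(W[...,2]<230);p=W[s]
print(s.sum(),p.mean(0),(p.min(0)+p.max(0))/2,np.percentile(p[:,2],[5,50,95]),cv2.minAreaRect(p[:,:2].astype(np.float32)))
s=(d>0)&(r>55)&(r<90)&(W[...,2]>90)&(W[...,2]<128);p=W[s];print(s.sum(),p.mean(0),cv2.minAreaRect(p[:,:2].astype(np.float32)))
"
```

```text
t 5.15 pos [ 536.  -225.8  270.2] rpy [3.141 0.    1.726] F [-0.5 -0.3 -0.1] M [-0.06  0.05 -0.1 ] w 45.9 ff 0.0
units xyz [-0.001  0.     0.346] az 0.004 q6 -0.69
936 [ 534.64966475 -223.26404844  220.00676288] [ 534.81023389 -224.9679812   216.04784044] [217.64789757 220.32663262 221.50095603] ((534.98974609375, -224.91915893554688), (12.090978622436523, 54.18660354614258), 8.604764938354492)
659 [ 573.63527141 -225.46514059  117.14543625] ((537.95361328125, -231.29403686523438), (157.16403198242188, 40.52128601074219), 1.824066162109375)
```

View pics/w2.png

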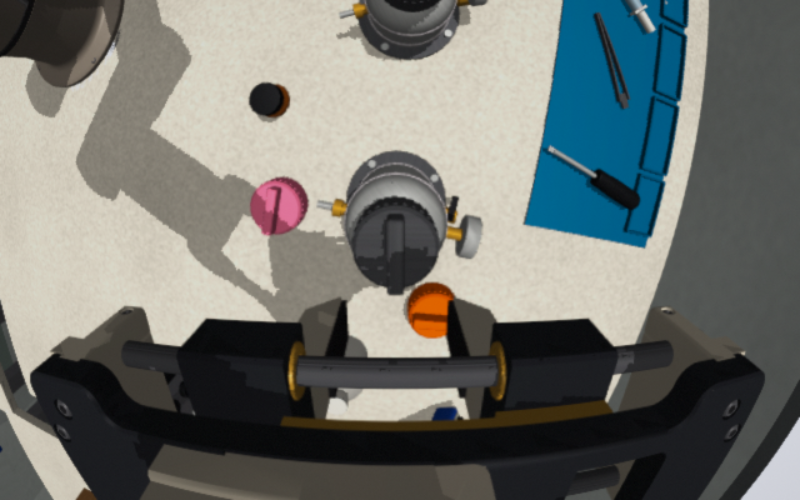

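The dark cap on the tall tank is at (395,245) with its bar upright in the picture, so it is parallel to the tool x axis as wanted. Depth puts the bar at (535,-225), top 220. I descend and grip.

Request:
{"method": "send_rows", "body": {"rows": [{"x":0.005,"y":-0.004,"z":0.06,"ax":0,"ay":0,"az":0,"jaw":0},{"x":0.005,"y":-0.004,"z":0.14,"ax":0,"ay":0,"az":0,"jaw":0},{"x":0.005,"y":-0.004,"z":0.22,"ax":0,"ay":0,"az":0,"jaw":0},{"x":0.005,"y":-0.004,"z":0.29,"ax":0,"ay":0,"az":0,"jaw":-0.2},{"x":0.005,"y":-0.004,"z":0.32,"ax":0,"ay":0,"az":0,"jaw":-0.4},{"x":0.005,"y":-0.004,"z":0.34,"ax":0,"ay":0,"az":0,"jaw":-0.5},{"x":0.005,"y":-0.004,"z":0.345,"ax":0,"ay":0,"az":0,"jaw":-1},{"x":0.005,"y":-0.004,"z":0.345,"ax":0,"ay":0,"az":0,"jaw":-1},{"x":0.005,"y":-0.004,"z":0.345,"ax":0,"ay":0,"az":0,"jaw":-1},{"x":0.005,"y":-0.004,"z":0.345,"ax":0,"ay":0,"az":0,"jaw":-1}]}}

```text
time: 6.45
tool_pos: [535.1, -225.4, 201.0]
tcp_rot: [3.141, 0.0, 1.726]
contact_force: [0.4, 1.3, 0.8]
grip_width: 0.3
finger_force: 0.0
```

```bash
python3 -c "
from h import *
plan(535,-225,201,2.2)"
```

```text
t 6.45 pos [ 535.1 -225.4  201. ] rpy [3.141 0.    1.726] F [0.4 1.3 0.8] M [-0.12  0.04  0.04] w 0.3 ff 0.0
units xyz [ 0.002 -0.     0.   ] az -0.453 q6 -0.69
```

The grip closed on nothing (width 0.3). I look before doing anything else.

```bash
python3 -c "
from h import *
o=bot.get_obs();im,d=bot.capture('wrist')
s,ds=bot.capture('scene');y=s[130:230,200:360]
a=cv2.resize(im[140:340,200:440],(480,400));b=cv2.resize(y,(320,200))
b=np.vstack([b,cv2.resize(bot.capture('top')[0][180:230,370:450],(320,200))])
save('pics/w3.png',np.hstack([a,b]))
W=wristworld(d,o);r=np.hypot(W[...,0]-536,W[...,1]+226)
q=(d>0)&(r<40)&(W[...,2]>180)&(W[...,2]<235);print(q.sum())
for c in (260,280,300,316,330,350): print(c,[tuple(W[v,c].round(0).astype(int)) for v in range(180,260,16)])
"
```

```text
4987
260 [(np.int64(480), np.int64(-219), np.int64(116)), (np.int64(465), np.int64(-273), np.int64(0)), (np.int64(467), np.int64(-296), np.int64(-1)), (np.int64(469), np.int64(-320), np.int64(0)), (np.int64(471), np.int64(-344), np.int64(1))]
280 [(np.int64(501), np.int64(-209), np.int64(142)), (np.int64(505), np.int64(-212), np.int64(176)), (np.int64(508), np.int64(-216), np.int64(199)), (np.int64(510), np.int64(-228), np.int64(198)), (np.int64(511), np.int64(-240), np.int64(198))]
300 [(np.int64(518), np.int64(-197), np.int64(179)), (np.int64(520), np.int64(-202), np.int64(199)), (np.int64(522), np.int64(-213), np.int64(199)), (np.int64(523), np.int64(-225), np.int64(199)), (np.int64(524), np.int64(-215), np.int64(244))]
316 [(np.int64(529), np.int64(-193), np.int64(188)), (np.int64(530), np.int64(-199), np.int64(206)), (np.int64(531), np.int64(-204), np.int64(221)), (np.int64(533), np.int64(-214), np.int64(221)), (np.int64(533), np.int64(-215), np.int64(242))]
330 [(np.int64(540), np.int64(-194), np.int64(178)), (np.int64(540), np.int64(-199), np.int64(199)), (np.int64(542), np.int64(-211), np.int64(199)), (np.int64(543), np.int64(-222), np.int64(199)), (np.int64(540), np.int64(-212), np.int64(245))]
350 [(np.int64(559), np.int64(-200), np.int64(143)), (np.int64(554), np.int64(-200), np.int64(191)), (np.int64(555), np.int64(-208), np.int64(199)), (np.int64(557), np.int64(-220), np.int64(199)), (np.int64(560), np.int64(-232), np.int64(198))]
```

View pics/w3.png

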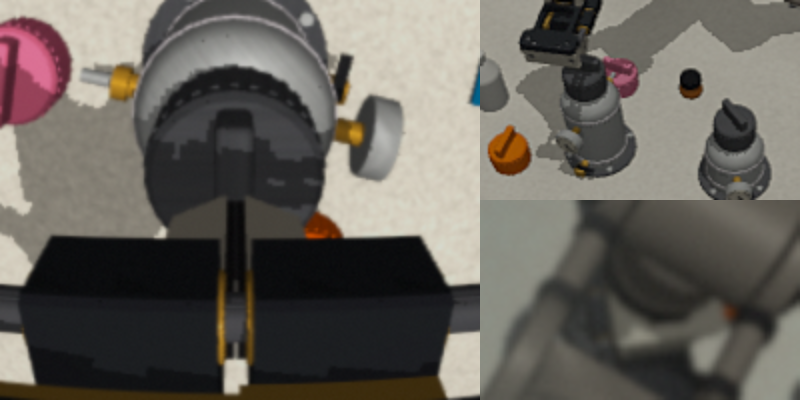

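```bash
python3 -c "
from h import *
o=bot.get_obs();print(o['grip_width'],o['finger_force'],o['time'])
im,d=bot.capture('wrist');m=bot.camera_model('wrist');f=200/np.tan(np.radians(m['vertical_fov'])/2)
def tool(d):
    v,u=np.mgrid[:400,:640];a=u-m['cx'];b=v-m['cy'];r=np.hypot(a,b)+1e-9;t=np.tan(r/f)/r
    T=m['T_tool_cam'];return np.dstack([a*t*d,b*t*d,d])@T[:3,:3].T+T[:3,3]
for nm,D in(('open46',np.load('w2.npz')['d']),('now',d)):
    P=tool(D)
    for v in (235,245,255,265,275,285,295):
        L=[]
        for c in range(200,440):
            x,y,z=P[v,c]
            if z<0 and -80<z and D[v,c]>0: L.append((c,round(y,1),round(x),round(z)))
        l=[q for q in L if q[0]<317];r=[q for q in L if q[0]>=317]
        print(nm,v,l[-1:] ,r[:1])
" | sed 's/np.float64(\([^)]*\))/\1/g; s/np.float32(\([^)]*\))/\1/g'
```

```text
0.25021273801704325 0.0 6.6
open46 235 [] []
open46 245 [(277, -22.8, 7, -35)] [(358, 23.0, 8, -37)]
open46 255 [(277, -22.8, 2, -38)] [(358, 23.3, 2, -37)]
open46 265 [(277, -23.0, -4, -39)] [(358, 23.3, -3, -40)]
open46 275 [(276, -23.0, -6, -46)] [(359, 23.4, -6, -46)]
open46 285 [] []
open46 295 [] []
now 235 [(316, -0.7, 7, -20)] [(317, -0.1, 6, -19)]
now 245 [(316, -0.6, 10, -41)] [(317, -0.0, 11, -42)]
now 255 [(316, -0.6, 10, -53)] [(317, -0.0, 10, -52)]
now 265 [(316, -0.5, 10, -63)] [(317, -0.0, 11, -64)]
now 275 [(316, -0.5, 11, -73)] [(317, -0.0, 10, -71)]
now 285 [] [(320, 1.3, 10, -80)]
now 295 [] []
```

Everything agrees that the fingers closed above the bar: width is 0, and in the depth image their ends lie well behind the nominal TCP. I measure the true tip position from the stored views.

```bash
python3 -c "
from h import *
m=bot.camera_model('wrist');f=200/np.tan(np.radians(m['vertical_fov'])/2)
v,u=np.mgrid[:400,:640];a=u-m['cx'];b=v-m['cy'];r=np.hypot(a,b)+1e-9;t=np.tan(r/f)/r
T=m['T_tool_cam']
for n in('w1','w2'):
    D=np.load(n+'.npz')['d'];P=np.dstack([a*t*D,b*t*D,D])@T[:3,:3].T+T[:3,3]
    for c in ((236,240,396,400) if n=='w1' else (268,272,362,366)):
        print(n,c,[tuple(P[q,c].round(0).astype(int).tolist()) for q in range(236,262,3)])
D=bot.capture('scene')[1];W=world('scene',D);s=(D>0)&(np.hypot(W[...,0]-535,W[...,1]+225)<25)
print('scene z hist',np.histogram(W[...,2][s],bins=np.arange(190,290,5)))
s&=(W[...,2]>223);p=W[s];i=np.argsort(p[:,2])[:8];print(p[i].round(0))
o=bot.get_obs();print(o['tool_pos'],o['joint_positions'])
"
```

```text
w1 236 [(-122, -133, 259), (11, -47, -36), (10, -46, -38), (9, -46, -40), (7, -46, -40), (6, -46, -41), (4, -46, -41), (2, -46, -42), (2, -45, -44)]
w1 240 [(-122, -126, 259), (-129, -127, 261), (-134, -128, 262), (-140, -129, 261), (-147, -130, 263), (-170, -140, 298), (-177, -141, 300), (-183, -142, 299), (-3, -46, -35)]
w1 396 [(-141, 141, 300), (-147, 141, 299), (-153, 142, 299), (-159, 143, 301), (5, 46, -35), (3, 46, -36), (1, 46, -36), (0, 46, -37), (-2, 46, -38)]
w1 400 [(-141, 148, 299), (10, 48, -35), (11, 47, -39), (10, 46, -42), (9, 46, -43), (7, 46, -43), (5, 47, -42), (4, 46, -44), (2, 46, -45)]
w2 268 [(-126, -81, 270), (12, -27, -37), (12, -27, -42), (12, -26, -44), (12, -26, -49), (12, -25, -52), (11, -25, -54), (11, -25, -56), (11, -24, -59)]
w2 272 [(-127, -75, 270), (12, -25, -37), (10, -25, -38), (10, -25, -41), (10, -24, -45), (10, -24, -47), (11, -23, -53), (10, -23, -55), (8, -23, -54)]
w2 362 [(-115, 70, 245), (-116, 69, 235), (11, 25, -38), (10, 25, -41), (11, 24, -47), (10, 24, -48), (10, 23, -51), (10, 23, -55), (8, 23, -55)]
w2 366 [(-127, 81, 272), (12, 27, -37), (12, 27, -42), (12, 26, -45), (13, 25, -50), (11, 25, -50), (11, 25, -53), (10, 25, -56), (11, 24, -59)]
scene z hist (array([ 0, 53, 35,  9,  8, 17, 20,  0,  1,  0,  2,  7,  6,  6,  6,  2,  0,
        0,  0]), array([190, 195, 200, 205, 210, 215, 220, 225, 230, 235, 240, 245, 250,
       255, 260, 265, 270, 275, 280, 285]))
[[ 529. -217.  234.]
 [ 530. -216.  240.]
 [ 530. -216.  244.]
 [ 542. -213.  245.]
 [ 529. -216.  247.]
 [ 541. -213.  248.]
 [ 518. -217.  248.]
 [ 537. -214.  248.]]
[ 535.0109114  -225.34976351  200.82118588] [-5.30690070e-01  4.38421107e-01  1.35016619e+00  8.59575110e-05
  1.35298305e+00 -6.85700834e-01]
```

Both views agree the real finger ends sit about 35 mm above the reported TCP. So I open, go down another 34 mm (tips about 201, just over the crown) and grip.

Request:
{"method": "send_rows", "body": {"rows": [{"x":0,"y":0,"z":0,"ax":0,"ay":0,"az":0,"jaw":-0.2},{"x":0,"y":0,"z":0,"ax":0,"ay":0,"az":0,"jaw":-0.2},{"x":0,"y":0,"z":0,"ax":0,"ay":0,"az":0,"jaw":-0.2},{"x":0,"y":0,"z":0,"ax":0,"ay":0,"az":0,"jaw":-0.2},{"x":0,"y":0,"z":0.04,"ax":0,"ay":0,"az":0,"jaw":-0.2},{"x":0,"y":0,"z":0.08,"ax":0,"ay":0,"az":0,"jaw":-0.2},{"x":0,"y":0,"z":0.12,"ax":0,"ay":0,"az":0,"jaw":-0.2},{"x":0,"y":0,"z":0.15,"ax":0,"ay":0,"az":0,"jaw":-0.2},{"x":0,"y":0,"z":0.165,"ax":0,"ay":0,"az":0,"jaw":-0.2},{"x":0,"y":0,"z":0.165,"ax":0,"ay":0,"az":0,"jaw":-0.2}]}}

```text
time: 7.95
tool_pos: [534.9, -225.3, 167.6]
tcp_rot: [-3.141, -0.0, 1.726]
contact_force: [-0.5, 1.1, -0.1]
grip_width: 36.6
finger_force: 0.0
```

No contact, so close.

Request:
{"method": "send_rows", "body": {"rows": [{"x":0,"y":0,"z":0,"ax":0,"ay":0,"az":0,"jaw":-1},{"x":0,"y":0,"z":0,"ax":0,"ay":0,"az":0,"jaw":-1},{"x":0,"y":0,"z":0,"ax":0,"ay":0,"az":0,"jaw":-1},{"x":0,"y":0,"z":0,"ax":0,"ay":0,"az":0,"jaw":-1},{"x":0,"y":0,"z":0,"ax":0,"ay":0,"az":0,"jaw":-1},{"x":0,"y":0,"z":0,"ax":0,"ay":0,"az":-0.03,"jaw":-1},{"x":0,"y":0,"z":0,"ax":0,"ay":0,"az":-0.08,"jaw":-1},{"x":0,"y":0,"z":0,"ax":0,"ay":0,"az":-0.14,"jaw":-1},{"x":0,"y":0,"z":0,"ax":0,"ay":0,"az":-0.2,"jaw":-1},{"x":0,"y":0,"z":0,"ax":0,"ay":0,"az":-0.2,"jaw":-1}]}}

```text
time: 9.2
tool_pos: [535.0, -225.5, 167.9]
tcp_rot: [3.141, 0.0, 1.936]
contact_force: [0.7, -0.2, 1.1]
grip_width: 11.7
finger_force: 30.0
```

```bash
python3 -c "
from h import *
plan(535,-225,167.6,2.2)"
```

```text
t 9.2 pos [ 535.  -225.5  167.9] rpy [3.141 0.    1.936] F [ 0.7 -0.2  1.1] M [-0.13 -0.01  0.13] w 11.7 ff 30.0
units xyz [0.002 0.001 0.002] az -0.252 q6 -0.9
```

Gripped (11.7 mm, 30 N). I turn on towards the stop, watching the moment.

Request:
{"method": "send_rows", "body": {"rows": [{"x":0,"y":0,"z":0,"ax":0,"ay":0,"az":-0.04,"jaw":-1},{"x":0,"y":0,"z":0,"ax":0,"ay":0,"az":-0.08,"jaw":-1},{"x":0,"y":0,"z":0,"ax":0,"ay":0,"az":-0.12,"jaw":-1},{"x":0,"y":0,"z":0,"ax":0,"ay":0,"az":-0.16,"jaw":-1},{"x":0,"y":0,"z":0,"ax":0,"ay":0,"az":-0.19,"jaw":-1},{"x":0,"y":0,"z":0,"ax":0,"ay":0,"az":-0.21,"jaw":-1},{"x":0,"y":0,"z":0,"ax":0,"ay":0,"az":-0.23,"jaw":-1},{"x":0,"y":0,"z":0,"ax":0,"ay":0,"az":-0.24,"jaw":-1},{"x":0,"y":0,"z":0,"ax":0,"ay":0,"az":-0.25,"jaw":-1},{"x":0,"y":0,"z":0,"ax":0,"ay":0,"az":-0.25,"jaw":-1}]}}

```text
time: 10.45
tool_pos: [535.0, -225.4, 167.9]
tcp_rot: [3.141, 0.0, 2.197]
contact_force: [-0.0, -0.7, 3.4]
grip_width: 11.6
finger_force: 30.0
```

```bash
python3 -c "
from h import *
plan(535,-225,167.6,2.2)"
```

```text
t 10.45 pos [ 535.  -225.4  167.9] rpy [3.141 0.    2.197] F [-0.  -0.7  3.4] M [-0.15  0.05 -0.11] w 11.6 ff 30.0
units xyz [0.002 0.001 0.001] az -0.003 q6 -1.16
```

Request:
{"method": "send_rows", "body": {"rows": [{"x":0,"y":0,"z":0,"ax":0,"ay":0,"az":-0.01,"jaw":-1},{"x":0,"y":0,"z":0,"ax":0,"ay":0,"az":-0.02,"jaw":-1},{"x":0,"y":0,"z":0,"ax":0,"ay":0,"az":-0.03,"jaw":-1},{"x":0,"y":0,"z":0,"ax":0,"ay":0,"az":-0.04,"jaw":-1},{"x":0,"y":0,"z":0,"ax":0,"ay":0,"az":-0.05,"jaw":-1},{"x":0,"y":0,"z":0,"ax":0,"ay":0,"az":-0.05,"jaw":-1},{"x":0,"y":0,"z":0,"ax":0,"ay":0,"az":-0.05,"jaw":-1},{"x":0,"y":0,"z":0,"ax":0,"ay":0,"az":-0.05,"jaw":-1},{"x":0,"y":0,"z":0,"ax":0,"ay":0,"az":-0.05,"jaw":-1},{"x":0,"y":0,"z":0,"ax":0,"ay":0,"az":-0.05,"jaw":-1}]}}

```text
time: 11.7
tool_pos: [535.0, -225.4, 167.8]
tcp_rot: [-3.142, 0.0, 2.249]
contact_force: [-1.2, -1.1, 3.4]
grip_width: 11.8
finger_force: 30.0
```

```bash
python3 -c "
from h import *
plan(535,-225,167.6,2.2)"
```

```text
t 11.7 pos [ 535.  -225.4  167.8] rpy [-3.142  0.     2.249] F [-1.2 -1.1  3.4] M [-0.35  0.22 -0.14] w 11.8 ff 30.0
units xyz [0.002 0.001 0.001] az 0.047 q6 -1.21
```

Request:
{"method": "send_rows", "body": {"rows": [{"x":0,"y":0,"z":0,"ax":0,"ay":0,"az":-0.01,"jaw":-1},{"x":0,"y":0,"z":0,"ax":0,"ay":0,"az":-0.02,"jaw":-1},{"x":0,"y":0,"z":0,"ax":0,"ay":0,"az":-0.03,"jaw":-1},{"x":0,"y":0,"z":0,"ax":0,"ay":0,"az":-0.04,"jaw":-1},{"x":0,"y":0,"z":0,"ax":0,"ay":0,"az":-0.05,"jaw":-1},{"x":0,"y":0,"z":0,"ax":0,"ay":0,"az":-0.05,"jaw":-1},{"x":0,"y":0,"z":0,"ax":0,"ay":0,"az":-0.05,"jaw":-1},{"x":0,"y":0,"z":0,"ax":0,"ay":0,"az":-0.05,"jaw":-1},{"x":0,"y":0,"z":0,"ax":0,"ay":0,"az":-0.05,"jaw":-1},{"x":0,"y":0,"z":0,"ax":0,"ay":0,"az":-0.05,"jaw":-1}]}}

```text
time: 12.95
tool_pos: [534.9, -225.6, 167.8]
tcp_rot: [-3.141, -0.0, 2.301]
contact_force: [-2.3, -2.1, 5.8]
grip_width: 11.9
finger_force: 30.3
```

```bash
python3 -c "
from h import *
o=bot.get_obs();plan(535,-225,167.6,2.2,o)
im,d=bot.capture('wrist');W=wristworld(d,o);r=np.hypot(W[...,0]-535,W[...,1]+225)
s=(d>0)&(r<36)&(W[...,2]>214)&(W[...,2]<225)
R=(W[...,0]-535)*np.cos(2.27)+(W[...,1]+225)*np.sin(2.27)
for t in (214,211):
  q=(d>0)&(r<32)&(R>12)&(W[...,2]>t)&(W[...,2]<224);p=W[q];
  print(q.sum(),np.percentile(p[:,2],[50]),'ang of centroid',np.arctan2(*(p.mean(0)[:2]-[535,-225])[::-1]),cv2.minAreaRect(p[:,:2].astype(np.float32)))
q=(d>0)&(r<31)&(W[...,2]>190)&(W[...,2]<205);print('crown',np.median(W[q][:,2]))
"
```

```text
t 12.95 pos [ 534.9 -225.6  167.8] rpy [-3.141 -0.     2.301] F [-2.3 -2.1  5.8] M [-0.52  0.45 -0.41] w 11.9 ff 30.3
units xyz [0.002 0.002 0.001] az 0.097 q6 -1.26
769 [220.05266023] ang of centroid 2.1882762072672484 ((528.8673095703125, -204.67376708984375), (28.51991081237793, 14.984827995300293), 40.06318283081055)
830 [219.95916953] ang of centroid 2.1903468114561955 ((528.8140258789062, -204.718505859375), (28.658960342407227, 14.984827995300293), 40.06318283081055)
crown 198.21606455087948
```

The moment now rises and the bar (about 2.2) lags the tool (2.30), so the cap is against the first stop, unpressed (crown at 198). I hold for two and a half seconds, relieving the down-force slightly.

Request:
{"method": "send_rows", "body": {"rows": [{"x":0,"y":0,"z":-0.003,"ax":0,"ay":0,"az":0.02,"jaw":-1},{"x":0,"y":0,"z":-0.003,"ax":0,"ay":0,"az":0.02,"jaw":-1},{"x":0,"y":0,"z":-0.003,"ax":0,"ay":0,"az":0.02,"jaw":-1},{"x":0,"y":0,"z":-0.003,"ax":0,"ay":0,"az":0.02,"jaw":-1},{"x":0,"y":0,"z":-0.003,"ax":0,"ay":0,"az":0.02,"jaw":-1},{"x":0,"y":0,"z":-0.003,"ax":0,"ay":0,"az":0.02,"jaw":-1},{"x":0,"y":0,"z":-0.003,"ax":0,"ay":0,"az":0.02,"jaw":-1},{"x":0,"y":0,"z":-0.003,"ax":0,"ay":0,"az":0.02,"jaw":-1},{"x":0,"y":0,"z":-0.003,"ax":0,"ay":0,"az":0.02,"jaw":-1},{"x":0,"y":0,"z":-0.003,"ax":0,"ay":0,"az":0.02,"jaw":-1}]}}

```text
time: 14.25
tool_pos: [534.8, -225.5, 168.0]
tcp_rot: [-3.141, -0.0, 2.281]
contact_force: [-0.5, -5.0, -2.0]
grip_width: 11.3
finger_force: 30.0
```

Request:
{"method": "send_rows", "body": {"rows": [{"x":0,"y":0,"z":0,"ax":0,"ay":0,"az":0,"jaw":-1},{"x":0,"y":0,"z":0,"ax":0,"ay":0,"az":0,"jaw":-1},{"x":0,"y":0,"z":0,"ax":0,"ay":0,"az":0,"jaw":-1},{"x":0,"y":0,"z":0,"ax":0,"ay":0,"az":0,"jaw":-1},{"x":0,"y":0,"z":0,"ax":0,"ay":0,"az":0,"jaw":-1},{"x":0,"y":0,"z":0,"ax":0,"ay":0,"az":0,"jaw":-1},{"x":0,"y":0,"z":0,"ax":0,"ay":0,"az":0,"jaw":-1},{"x":0,"y":0,"z":0,"ax":0,"ay":0,"az":0,"jaw":-1},{"x":0,"y":0,"z":0,"ax":0,"ay":0,"az":0,"jaw":-1},{"x":0,"y":0,"z":0,"ax":0,"ay":0,"az":0,"jaw":-1}]}}

```text
time: 15.5
tool_pos: [534.8, -225.5, 168.0]
tcp_rot: [-3.141, -0.0, 2.281]
contact_force: [-0.9, -4.3, -3.0]
grip_width: 11.8
finger_force: 30.0
```

```bash
python3 -c "
from h import *
plan(535,-225,167.6,2.2)"
```

```text
t 15.5 pos [ 534.8 -225.5  168. ] rpy [-3.141 -0.     2.281] F [-0.9 -4.3 -3. ] M [-0.99  0.29 -0.15] w 11.8 ff 30.0
units xyz [0.001 0.002 0.002] az 0.077 q6 -1.24
```

Hold done. Now press 7.5 mm.

Request:
{"method": "send_rows", "body": {"rows": [{"x":0,"y":0,"z":0,"ax":0,"ay":0,"az":0.02,"jaw":-1},{"x":0,"y":0,"z":0.005,"ax":0,"ay":0,"az":0.04,"jaw":-1},{"x":0,"y":0,"z":0.01,"ax":0,"ay":0,"az":0.04,"jaw":-1},{"x":0,"y":0,"z":0.015,"ax":0,"ay":0,"az":0.04,"jaw":-1},{"x":0,"y":0,"z":0.02,"ax":0,"ay":0,"az":0.04,"jaw":-1},{"x":0,"y":0,"z":0.025,"ax":0,"ay":0,"az":0.04,"jaw":-1},{"x":0,"y":0,"z":0.03,"ax":0,"ay":0,"az":0.04,"jaw":-1},{"x":0,"y":0,"z":0.035,"ax":0,"ay":0,"az":0.04,"jaw":-1},{"x":0,"y":0,"z":0.037,"ax":0,"ay":0,"az":0.04,"jaw":-1},{"x":0,"y":0,"z":0.037,"ax":0,"ay":0,"az":0.04,"jaw":-1}]}}

```text
time: 16.75
tool_pos: [535.2, -225.2, 162.8]
tcp_rot: [3.141, 0.002, 2.239]
contact_force: [-5.0, -1.3, 9.4]
grip_width: 11.9
finger_force: 30.0
```

```bash
python3 -c "
from h import *
o=bot.get_obs();plan(535,-225,160.6,3.0,o)
im,d=bot.capture('wrist');W=wristworld(d,o);r=np.hypot(W[...,0]-535,W[...,1]+225)
q=(d>0)&(r<31)&(W[...,2]>182)&(W[...,2]<205);print('crown',np.median(W[q][:,2]))"
```

```text
t 16.75 pos [ 535.2 -225.2  162.8] rpy [3.141e+00 2.000e-03 2.239e+00] F [-5.  -1.3  9.4] M [-0.4   0.89 -0.01] w 11.9 ff 30.0
units xyz [ 0.002 -0.     0.011] az -0.727 q6 -1.2
crown 193.3194066500838
```

Request:
{"method": "send_rows", "body": {"rows": [{"x":0,"y":0,"z":0.008,"ax":0,"ay":0,"az":0,"jaw":-1},{"x":0,"y":0,"z":0.014,"ax":0,"ay":0,"az":0,"jaw":-1},{"x":0,"y":0,"z":0.018,"ax":0,"ay":0,"az":0,"jaw":-1},{"x":0,"y":0,"z":0.018,"ax":0,"ay":0,"az":0,"jaw":-1},{"x":0,"y":0,"z":0.018,"ax":0,"ay":0,"az":-0.05,"jaw":-1},{"x":0,"y":0,"z":0.018,"ax":0,"ay":0,"az":-0.1,"jaw":-1},{"x":0,"y":0,"z":0.018,"ax":0,"ay":0,"az":-0.15,"jaw":-1},{"x":0,"y":0,"z":0.018,"ax":0,"ay":0,"az":-0.2,"jaw":-1},{"x":0,"y":0,"z":0.018,"ax":0,"ay":0,"az":-0.25,"jaw":-1},{"x":0,"y":0,"z":0.018,"ax":0,"ay":0,"az":-0.25,"jaw":-1}]}}

```text
time: 18.05
tool_pos: [535.4, -225.2, 159.7]
tcp_rot: [3.141, 0.002, 2.501]
contact_force: [-5.8, -0.9, 13.1]
grip_width: 12.3
finger_force: 30.0
```

```bash
cat >> h.py <<'E'
def look():
    o=bot.get_obs();plan(535,-225,160.6,3.02,o)
    im,d=bot.capture('wrist');W=wristworld(d,o);r=np.hypot(W[...,0]-535,W[...,1]+225)
    q=(d>0)&(r<31)&(W[...,2]>180)&(W[...,2]<207);print('crown',np.median(W[q][:,2]))
    y=o['tcp_rot'][2];R=(W[...,0]-535)*np.cos(y)+(W[...,1]+225)*np.sin(y)
    q=(d>0)&(r<32)&(R>12)&(W[...,2]>208)&(W[...,2]<224);p=W[q]
    if len(p):print(len(p),'bar centroid ang',np.arctan2(*(p.mean(0)[:2]-o['tool_pos'][:2])[::-1]).round(3))
E
python3 -c "
from h import *
look()"
```

```text
t 18.05 pos [ 535.4 -225.2  159.7] rpy [3.141e+00 2.000e-03 2.501e+00] F [-5.8 -0.9 13.1] M [-0.21  0.97  0.09] w 12.3 ff 30.0
units xyz [ 0.002 -0.    -0.004] az -0.495 q6 -1.46
crown 190.30830141684513
690 bar centroid ang 2.462
```

Pressed fully and past the tooth. I turn on to yaw about 3.0.

Request:
{"method": "send_rows", "body": {"rows": [{"x":0,"y":0,"z":0,"ax":0,"ay":0,"az":-0.06,"jaw":-1},{"x":0,"y":0,"z":0,"ax":0,"ay":0,"az":-0.12,"jaw":-1},{"x":0,"y":0,"z":0,"ax":0,"ay":0,"az":-0.18,"jaw":-1},{"x":0,"y":0,"z":0,"ax":0,"ay":0,"az":-0.24,"jaw":-1},{"x":0,"y":0,"z":0,"ax":0,"ay":0,"az":-0.3,"jaw":-1},{"x":0,"y":0,"z":0,"ax":0,"ay":0,"az":-0.36,"jaw":-1},{"x":0,"y":0,"z":0,"ax":0,"ay":0,"az":-0.42,"jaw":-1},{"x":0,"y":0,"z":0,"ax":0,"ay":0,"az":-0.46,"jaw":-1},{"x":0,"y":0,"z":0,"ax":0,"ay":0,"az":-0.49,"jaw":-1},{"x":0,"y":0,"z":0,"ax":0,"ay":0,"az":-0.49,"jaw":-1}]}}

```text
time: 19.35
tool_pos: [535.1, -225.4, 159.7]
tcp_rot: [-3.141, 0.002, 3.014]
contact_force: [-7.3, -1.4, 13.0]
grip_width: 11.7
finger_force: 30.0
```

```bash
python3 -c "
from h import *
look()"
```

```text
t 19.35 pos [ 535.1 -225.4  159.7] rpy [-3.141e+00  2.000e-03  3.014e+00] F [-7.3 -1.4 13. ] M [-0.37  1.26  0.06] w 11.7 ff 30.0
units xyz [ 0.001  0.002 -0.004] az -0.006 q6 -1.97
crown 190.32877645262138
675 bar centroid ang 2.962
```

Turn a hair more and let it rise.

Request:
{"method": "send_rows", "body": {"rows": [{"x":0,"y":0,"z":0,"ax":0,"ay":0,"az":-0.02,"jaw":-1},{"x":0,"y":0,"z":0,"ax":0,"ay":0,"az":-0.03,"jaw":-1},{"x":0,"y":0,"z":-0.01,"ax":0,"ay":0,"az":-0.03,"jaw":-1},{"x":0,"y":0,"z":-0.02,"ax":0,"ay":0,"az":-0.03,"jaw":-1},{"x":0,"y":0,"z":-0.03,"ax":0,"ay":0,"az":-0.03,"jaw":-1},{"x":0,"y":0,"z":-0.04,"ax":0,"ay":0,"az":-0.03,"jaw":-1},{"x":0,"y":0,"z":-0.05,"ax":0,"ay":0,"az":-0.03,"jaw":-1},{"x":0,"y":0,"z":-0.06,"ax":0,"ay":0,"az":-0.03,"jaw":-1},{"x":0,"y":0,"z":-0.065,"ax":0,"ay":0,"az":-0.03,"jaw":-1},{"x":0,"y":0,"z":-0.065,"ax":0,"ay":0,"az":-0.03,"jaw":-1}]}}

```text
time: 20.65
tool_pos: [534.9, -225.3, 170.7]
tcp_rot: [-3.142, 0.0, 3.045]
contact_force: [-2.3, -3.9, 2.2]
grip_width: 12.0
finger_force: 30.0
```

```bash
python3 -c "
from h import *
look()"
```

```text
t 20.65 pos [ 534.9 -225.3  170.7] rpy [-3.142  0.     3.045] F [-2.3 -3.9  2.2] M [-0.65  0.68 -0.04] w 12.0 ff 30.0
units xyz [-0.     0.002  0.05 ] az 0.024 q6 -2.01
crown 201.03457618617313
788 bar centroid ang 2.999
```

It is free (crown above its locked height, no resistance). Lift straight.

Request:
{"method": "send_rows", "body": {"rows": [{"x":0,"y":0,"z":-0.02,"ax":0,"ay":0,"az":0,"jaw":-1},{"x":0,"y":0,"z":-0.05,"ax":0,"ay":0,"az":0,"jaw":-1},{"x":0,"y":0,"z":-0.08,"ax":0,"ay":0,"az":0,"jaw":-1},{"x":0,"y":0,"z":-0.12,"ax":0,"ay":0,"az":0,"jaw":-1},{"x":0,"y":0,"z":-0.17,"ax":0,"ay":0,"az":0,"jaw":-1},{"x":0,"y":0,"z":-0.22,"ax":0,"ay":0,"az":0,"jaw":-1},{"x":0,"y":0,"z":-0.27,"ax":0,"ay":0,"az":0,"jaw":-1},{"x":0,"y":0,"z":-0.31,"ax":0,"ay":0,"az":0,"jaw":-1},{"x":0,"y":0,"z":-0.34,"ax":0,"ay":0,"az":0,"jaw":-1},{"x":0,"y":0,"z":-0.35,"ax":0,"ay":0,"az":0,"jaw":-1}]}}

```text
time: 21.95
tool_pos: [535.1, -225.4, 240.7]
tcp_rot: [-3.142, 0.0, 3.045]
contact_force: [-0.1, -0.4, -2.3]
grip_width: 11.9
finger_force: 30.0
```

```bash
python3 -c "
from h import *
plan(542,237,240,3.045)
im,d=bot.capture('scene');W=world('scene',d)
im2=bot.capture('wrist')[0]
save('pics/s4.png',np.hstack([im2[100:300,200:440],im[60:260,180:420]]),1.6)"
```

```text
t 21.95 pos [ 535.1 -225.4  240.7] rpy [-3.142  0.     3.045] F [-0.1 -0.4 -2.3] M [ 0.03 -0.02 -0.04] w 11.9 ff 30.0
units xyz [0.188 2.305 0.004] az 0.0 q6 -2.01
```

View pics/s4.png

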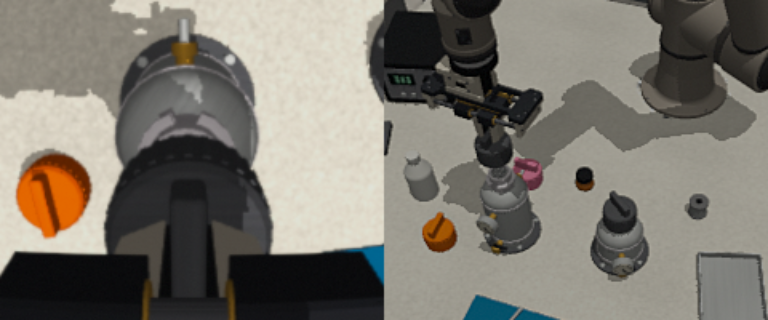

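The cap hangs in the gripper (left) and the neck is bare (right, around (505,180)). Weight reads 2.3 N. On to the tray, over everything.

Request:
{"method": "send_rows", "body": {"rows": [{"x":0,"y":0.04,"z":0,"ax":0,"ay":0,"az":0,"jaw":-1},{"x":0.02,"y":0.12,"z":0,"ax":0,"ay":0,"az":0,"jaw":-1},{"x":0.04,"y":0.24,"z":0,"ax":0,"ay":0,"az":0,"jaw":-1},{"x":0.04,"y":0.36,"z":0,"ax":0,"ay":0,"az":0,"jaw":-1},{"x":0.06,"y":0.48,"z":0,"ax":0,"ay":0,"az":0,"jaw":-1},{"x":0.06,"y":0.6,"z":0,"ax":0,"ay":0,"az":0,"jaw":-1},{"x":0.06,"y":0.72,"z":0,"ax":0,"ay":0,"az":0,"jaw":-1},{"x":0.06,"y":0.84,"z":0,"ax":0,"ay":0,"az":0,"jaw":-1},{"x":0.06,"y":0.93,"z":0,"ax":0,"ay":0,"az":0,"jaw":-1},{"x":0.06,"y":1.0,"z":0,"ax":0,"ay":0,"az":0,"jaw":-1}]}}

```text
time: 23.3
tool_pos: [542.1, -23.5, 240.6]
tcp_rot: [3.141, 0.0, 3.046]
contact_force: [-0.0, -0.0, -2.5]
grip_width: 11.7
finger_force: 30.0
```

Request:
{"method": "send_rows", "body": {"rows": [{"x":0,"y":0.1,"z":0,"ax":0,"ay":0,"az":0,"jaw":-1},{"x":0.02,"y":0.22,"z":0,"ax":0,"ay":0,"az":0,"jaw":-1},{"x":0.04,"y":0.34,"z":0,"ax":0,"ay":0,"az":0,"jaw":-1},{"x":0.06,"y":0.46,"z":0,"ax":0,"ay":0,"az":0,"jaw":-1},{"x":0.08,"y":0.58,"z":0,"ax":0,"ay":0,"az":0,"jaw":-1},{"x":0.08,"y":0.7,"z":0,"ax":0,"ay":0,"az":0,"jaw":-1},{"x":0.08,"y":0.82,"z":0,"ax":0,"ay":0,"az":0,"jaw":-1},{"x":0.08,"y":0.9,"z":0,"ax":0,"ay":0,"az":0,"jaw":-1},{"x":0.08,"y":0.97,"z":0,"ax":0,"ay":0,"az":0,"jaw":-1},{"x":0.08,"y":1.0,"z":0,"ax":0,"ay":0,"az":0,"jaw":-1}]}}

```text
time: 24.55
tool_pos: [545.7, 176.1, 240.3]
tcp_rot: [-3.142, -0.0, 3.046]
contact_force: [-0.0, -0.4, -2.3]
grip_width: 11.6
finger_force: 30.0
```

```bash
python3 -c "
from h import *
o=bot.get_obs();plan(542,237,150,3.045,o)
im,d=bot.capture('wrist');s,ds=bot.capture('scene')
save('pics/w5.png',im,1.25)
W=world('scene',ds);q=(ds>0)&(W[...,2]>12)&(W[...,2]<24)&(W[...,1]>140)&(W[...,1]<330)&(W[...,0]>430)&(W[...,0]<650)
p=W[q];print('tray walls scene',q.sum(),p[:,:2].min(0),p[:,:2].max(0),cv2.minAreaRect(p[:,:2].astype(np.float32)))
a=np.load('s0.npz');W=world('top',a['topd']);q=(W[...,2]>8)&(W[...,2]<26)&(W[...,1]>140)&(W[...,1]<330)&(W[...,0]>430)&(W[...,0]<650)
p=W[q];print('top',q.sum(),cv2.minAreaRect(p[:,:2].astype(np.float32)))
"
```

```text
t 24.55 pos [545.7 176.1 240.3] rpy [-3.142 -0.     3.046] F [-0.  -0.4 -2.3] M [ 0.03  0.02 -0.  ] w 11.6 ff 30.0
units xyz [0.047 0.301 0.452] az 0.001 q6 -1.3
tray walls scene 287 [444.07011433 156.63274789] [640.62130055 320.33096143] ((542.0052490234375, 238.762939453125), (173.86392211914062, 125.61995697021484), 16.02918815612793)
top 439 ((539.8006591796875, 235.61666870117188), (185.38771057128906, 214.52366638183594), 89.91860961914062)
```

View pics/w5.png

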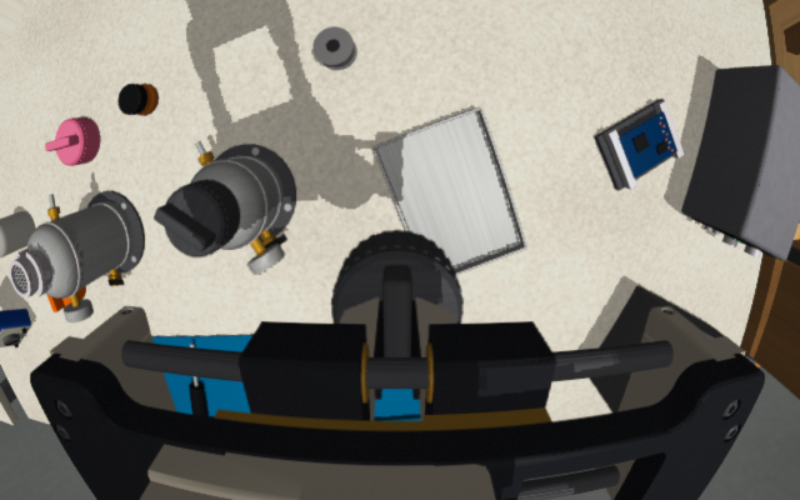

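The tray is at (450,190) in the wrist picture. The scene depth gives its centre as (542,238.7), size 174 x 126, so it has not moved. I go over its centre and lower.

Request:
{"method": "send_rows", "body": {"rows": [{"x":0.01,"y":0.08,"z":0.02,"ax":0,"ay":0,"az":0,"jaw":-1},{"x":0.03,"y":0.18,"z":0.08,"ax":0,"ay":0,"az":0,"jaw":-1},{"x":0.045,"y":0.27,"z":0.2,"ax":0,"ay":0,"az":0,"jaw":-1},{"x":0.045,"y":0.31,"z":0.35,"ax":0,"ay":0,"az":0,"jaw":-1},{"x":0.045,"y":0.31,"z":0.5,"ax":0,"ay":0,"az":0,"jaw":-1},{"x":0.045,"y":0.31,"z":0.65,"ax":0,"ay":0,"az":0,"jaw":-1},{"x":0.045,"y":0.31,"z":0.78,"ax":0,"ay":0,"az":0,"jaw":-1},{"x":0.045,"y":0.31,"z":0.88,"ax":0,"ay":0,"az":0,"jaw":-1},{"x":0.045,"y":0.31,"z":0.94,"ax":0,"ay":0,"az":0,"jaw":-1},{"x":0.045,"y":0.31,"z":0.95,"ax":0,"ay":0,"az":0,"jaw":-1}]}}

```text
time: 25.9
tool_pos: [541.9, 238.5, 49.4]
tcp_rot: [-3.141, -0.002, 3.046]
contact_force: [0.7, 0.2, -2.3]
grip_width: 11.5
finger_force: 30.0
```

```bash
python3 -c "
from h import *
plan(542,238.5,13,3.046)"
```

```text
t 25.9 pos [541.9 238.5  49.4] rpy [-3.141e+00 -2.000e-03  3.046e+00] F [ 0.7  0.2 -2.3] M [ 0.04 -0.04  0.  ] w 11.5 ff 30.0
units xyz [-0.     0.     0.182] az -0.0 q6 -1.19
```

Request:
{"method": "send_rows", "body": {"rows": [{"x":0,"y":0,"z":0.04,"ax":0,"ay":0,"az":0,"jaw":-1},{"x":0,"y":0,"z":0.08,"ax":0,"ay":0,"az":0,"jaw":-1},{"x":0,"y":0,"z":0.12,"ax":0,"ay":0,"az":0,"jaw":-1},{"x":0,"y":0,"z":0.145,"ax":0,"ay":0,"az":0,"jaw":-1},{"x":0,"y":0,"z":0.155,"ax":0,"ay":0,"az":0,"jaw":-1},{"x":0,"y":0,"z":0.165,"ax":0,"ay":0,"az":0,"jaw":-1},{"x":0,"y":0,"z":0.172,"ax":0,"ay":0,"az":0,"jaw":-1},{"x":0,"y":0,"z":0.178,"ax":0,"ay":0,"az":0,"jaw":-1},{"x":0,"y":0,"z":0.182,"ax":0,"ay":0,"az":0,"jaw":-1},{"x":0,"y":0,"z":0.182,"ax":0,"ay":0,"az":0,"jaw":-1}]}}

```text
time: 27.15
tool_pos: [542.6, 238.1, 14.0]
tcp_rot: [3.142, 0.0, 3.045]
contact_force: [-0.8, 0.2, -2.4]
grip_width: 12.0
finger_force: 30.0
```

Not yet touching, so I ease down to contact.

Request:
{"method": "send_rows", "body": {"rows": [{"x":0,"y":0,"z":0.003,"ax":0,"ay":0,"az":0,"jaw":-1},{"x":0,"y":0,"z":0.005,"ax":0,"ay":0,"az":0,"jaw":-1},{"x":0,"y":0,"z":0.007,"ax":0,"ay":0,"az":0,"jaw":-1},{"x":0,"y":0,"z":0.009,"ax":0,"ay":0,"az":0,"jaw":-1},{"x":0,"y":0,"z":0.01,"ax":0,"ay":0,"az":0,"jaw":-1},{"x":0,"y":0,"z":0.011,"ax":0,"ay":0,"az":0,"jaw":-1},{"x":0,"y":0,"z":0.012,"ax":0,"ay":0,"az":0,"jaw":-1},{"x":0,"y":0,"z":0.012,"ax":0,"ay":0,"az":0,"jaw":-1},{"x":0,"y":0,"z":0.012,"ax":0,"ay":0,"az":0,"jaw":-1},{"x":0,"y":0,"z":0.012,"ax":0,"ay":0,"az":0,"jaw":-1}]}}

```text
time: 28.4
tool_pos: [542.7, 238.0, 11.8]
tcp_rot: [3.142, 0.0, 3.045]
contact_force: [-0.1, -1.6, -0.7]
grip_width: 11.4
finger_force: 30.0
```

Contact is starting (the weight is being taken up). A touch more, then open.

Request:
{"method": "send_rows", "body": {"rows": [{"x":0,"y":0,"z":0.003,"ax":0,"ay":0,"az":0,"jaw":-1},{"x":0,"y":0,"z":0.004,"ax":0,"ay":0,"az":0,"jaw":-1},{"x":0,"y":0,"z":0.004,"ax":0,"ay":0,"az":0,"jaw":-1},{"x":0,"y":0,"z":0.004,"ax":0,"ay":0,"az":0,"jaw":-0.7},{"x":0,"y":0,"z":0.002,"ax":0,"ay":0,"az":0,"jaw":-0.5},{"x":0,"y":0,"z":0,"ax":0,"ay":0,"az":0,"jaw":-0.3},{"x":0,"y":0,"z":0,"ax":0,"ay":0,"az":0,"jaw":-0.1},{"x":0,"y":0,"z":0,"ax":0,"ay":0,"az":0,"jaw":-0.1},{"x":0,"y":0,"z":0,"ax":0,"ay":0,"az":0,"jaw":-0.1},{"x":0,"y":0,"z":0,"ax":0,"ay":0,"az":0,"jaw":-0.1}]}}

```text
time: 29.65
tool_pos: [542.6, 238.1, 11.6]
tcp_rot: [3.142, 0.0, 3.045]
contact_force: [-0.6, 0.1, -0.4]
grip_width: 41.2
finger_force: 0.0
```

Request:
{"method": "send_rows", "body": {"rows": [{"x":0,"y":0,"z":-0.03,"ax":0,"ay":0,"az":0,"jaw":-0.1},{"x":0,"y":0,"z":-0.08,"ax":0,"ay":0,"az":0,"jaw":-0.1},{"x":0,"y":0,"z":-0.15,"ax":0,"ay":0,"az":0,"jaw":-0.1},{"x":0,"y":0,"z":-0.25,"ax":0,"ay":0,"az":0,"jaw":-0.1},{"x":0,"y":0,"z":-0.4,"ax":0,"ay":0,"az":0,"jaw":-0.1},{"x":0,"y":0,"z":-0.55,"ax":0,"ay":0,"az":0,"jaw":-0.1},{"x":0,"y":0,"z":-0.7,"ax":0,"ay":0,"az":0,"jaw":-0.1},{"x":0,"y":0,"z":-0.8,"ax":0,"ay":0,"az":0,"jaw":-0.1},{"x":0,"y":0,"z":-0.85,"ax":0,"ay":0,"az":0,"jaw":-0.1},{"x":0,"y":0,"z":-0.85,"ax":0,"ay":0,"az":0,"jaw":-0.1}]}}

```text
time: 30.9
tool_pos: [542.8, 238.2, 182.5]
tcp_rot: [3.141, 0.001, 3.045]
contact_force: [-0.1, -0.3, -1.2]
grip_width: 41.1
finger_force: 0.0
```

```bash
python3 -c "
from h import *
o=bot.get_obs();plan(542,237,150,3.045,o)
im,d=bot.capture('wrist');W=wristworld(d,o);r=np.hypot(W[...,0]-542,W[...,1]-238)
for lo,hi in((36,50),(55,72)):
  q=(d>0)&(r<36)&(W[...,2]>lo)&(W[...,2]<hi);p=W[q];print(q.sum(),p.mean(0),(p.min(0)+p.max(0))/2,np.percentile(p[:,2],[5,50,95]))
s=bot.capture('scene')[0];save('pics/e.png',np.hstack([im[60:300,200:440],s[160:400,270:510]]),1.6)"
```

```text
t 30.9 pos [542.8 238.2 182.5] rpy [3.141e+00 1.000e-03 3.045e+00] F [-0.1 -0.3 -1.2] M [0.04 0.03 0.  ] w 41.1 ff 0.0
units xyz [ 0.004 -0.006  0.162] az 0.0 q6 -1.19
1893 [541.48086613 239.17080053  42.10354682] [543.14552125 238.95345301  42.48399246] [40.06938872 42.19683775 43.54365056]
571 [541.80751152 239.06191307  63.98129152] [543.27533371 239.06961068  61.0405749 ] [61.99005078 64.15677029 65.5022359 ]
```

View pics/e.png

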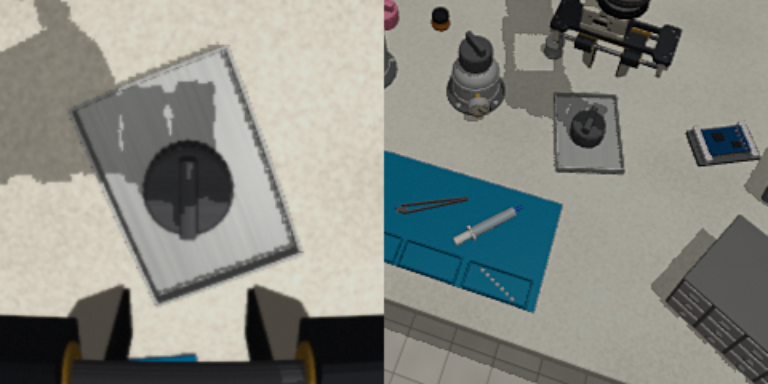

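The cap stands bar up at (188,190), flat in the middle of the tray (crown 42, bar top 64). The gripper is clear and everything is in place, so I hand in.

```bash
python3 -c "
from plant import bot
print(bot.close_job())"
```

```text
the job is handed in; nothing more can be done
None
```

The tall tank's cap is off and stands bar up, flat in the middle of the drip tray. It was held unpressed at the first stop for at least 2.5 s, the last pictures show nothing else disturbed, and I handed the job in about 31 s into the run; no verdict came back.

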